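# Make up a supply kit and a filter kit

### The arm

A 6-joint arm with a two-finger parallel gripper is mounted at the origin on the work surface. World frame = base frame: x ahead of the robot, y to its left, z up, the work surface at z = 0. Lengths are in m, angles in rad, forces in N, time in s.
With the tool pointing down it reaches from about 0.3 to 0.825 m from the base axis. Payload 5.4 kg.
Tool frame: the origin (TCP) lies between the finger pads; the fingertips stand 19 mm ahead of it and the grasp point (between the pads) is the TCP; z points along the fingers, y is the line along which they close (so a half turn about z gives the same grasp; the last joint's range is limited). The gripper opens to 92 mm and grips with 3 to 60 N. Pads are 20 mm wide; open, the fingers measure 128 mm over their backs; the gripper's body (75 mm by 189 mm) begins 69 mm behind the grasp point.
Start: joints at [-1.448, 0.158, 1.597, -0, 1.386, -0.21], TCP at [0.188, -0.543, 0.234] pointing down, gripper open.
Joint ranges: [-2.91, 2.91], [-0.94, 2.29], [0.18, 2.7], [-1.29, 4.43], [0.17, 2.64], [-3, 3]. Speed limits (rad/s): [2.57, 2.57, 3.14, 3.14, 3.14, 3.14].

### API

Orientations are given as [roll, pitch, yaw] about the fixed x, y, z axes, in that order (R = Rz(yaw) Ry(pitch) Rx(roll)).
In Python, from plant import robot gives the robot as it stands. Calls block until the motion is done:
- robot.move_ptp(position, orientation): joint-space move of the TCP to a pose.
- robot.move_l(position, velocity=0.15, frame=None, f_stop=None): straight line of the TCP; frame=None keeps the orientation; velocity is the mean speed in m/s. With f_stop (N) it stops when the force on the tool has changed by that much, and returns True; else False.
- robot.movej(angles): joint-space move.
- robot.move_gripper(opening, f_grip=None): finger opening in m; f_grip is the grip in N (None keeps the last); returns when the fingers have stopped.
- robot.wait(seconds).
- robot.ik(position, orientation): joint angles nearest the present ones, or None.
- robot.camera(name): name is "side" or "top"; returns a dict with "color" (420x560x3 uint8, red, green, blue), "z_map" (420x560 float32, m along the optical axis (not along the pixel's ray), 0 where there is no reading), "intrinsics" (3x3 intrinsics, pixels), "extrinsics" (4x4, takes a point from world to camera coordinates). Camera axes: x right, y up, looking along -z (the intrinsics and any distortion apply to the point x, -y, -z); pixel columns grow to the right and rows downward; lengths in m; the calibration is good to about 2 mm. A picture is of the moment at which its call begins.
A pose or a line that the arm cannot do raises robot.IKError and nothing moves.
- robot.close_job(): hands the job in; it is judged then, once.
Trained networks look in a picture, given as the dict that the camera call returned (one of the last four; its "shot" number tells which), for a name from the list of things; names that differ only in an ending like _2 or _b are one class to them, and where a whole thing is asked for, a point or a joint stands for the part that bears it (a point fixed in the world has none). Each returns a list of dicts, best first, with "confidence" (0 to 1); they miss things now and then, are a little off and sometimes report something else, mostly with a low value. They report only what shows in the picture. A call takes as long as a camera call.
- robot.recognise(label, picture): "xy" ([column, row] in pixels, amid what is visible of it).
Readings, each from a call of its own:
- robot.read_time(): time.
- robot.read_joint_positions(): joint angles.
- robot.read_dq(): joint speeds.
- robot.read_tau(): joint torques, N m.
- robot.read_position(): TCP position.
- robot.read_tcp_rot(): TCP orientation.
- robot.read_wrist_force(): force on the tool from outside, world axes, zero at the start.
- robot.read_torque(): the same for the moment, N m.
- robot.read_opening(): finger opening in m.
- robot.read_finger_force(): force on a finger pad.
Only numpy, scipy, OpenCV 4.12 (cv2) and the standard library are available. Lean on these libraries where they do the work, as an engineer would, in place of code of your own. Each camera call takes 0.05 s, during which the arm holds its last target. There are 200 camera calls.

### The job

Make up the two parts kits from the stock standing on the blue mat: the supply kit, in the three-compartment tray, is the transformer, the finned heat sink and the stoutest of the three can capacitors; the filter kit, in the two-compartment tray, is the toroidal choke and the slimmest can capacitor. Put one part in each compartment (any compartment of the right tray), set down gently rather than dropped, upright and flat on the tray floor, and leave the middle-sized capacitor, the solder reel and the tip-cleaner pot where they stand.

Things in the scene. Friction and masses are not known exactly. Their poses are not given: they have to be found in the camera images.
- transformer: Small upright transformer, 0.3 kg: laminated dark steel core 48 (own x) x 24 (own y) mm, its top 45 mm above the underside; copper winding bulges to 38 mm along own y from 14 to 36 mm height; black foot 44 x 40 x 5 mm. Grip the two flat core ends, 48 mm apart along own x. Origin: centre of its underside; z up. Loose on the mat.
- heat_sink: Finned extruded aluminium heat sink, 42 (own x) x 26 (own y) x 50 mm tall, upright: seven parallel fins 2 mm thick and 26 mm long across a central web. The outer fins are flat faces 42 mm apart along own x. 90 g. Origin: centre of its underside; z up. Stands loose on the mat.
- cap_stout: The stoutest of three round can capacitors: black sleeve, diameter 40 mm, 50 mm tall, standing on its closed end with two 5 mm steel pins on top. 90 g. Origin: centre of its underside; z up. Stands loose on the mat.
- cap_middle: The middle one of the three can capacitors: black sleeve, diameter 30 mm, 50 mm tall, pins up. Not wanted in a kit: it stays where it is. Origin: centre of its underside; z up.
- cap_slim: The slimmest of the three can capacitors: black sleeve, diameter 22 mm, 50 mm tall, standing on its closed end, pins up. 30 g. Origin: centre of its underside; z up. Stands loose on the mat.
- choke: Toroidal choke: a copper-wound ring standing on edge on a black plastic foot; ring axis along own x, 22 mm thick, outside diameter 47 mm, ring centre 30 mm and top 53.5 mm above the underside; foot 26 (own x) x 46 (own y) x 6 mm. Grip it across the ring's two faces, along own x. 0.12 kg. Origin: centre of its underside; z up. Stands loose on the mat.
- tray_three: Grey kit tray with THREE equal compartments in a row along own y. Outside 84 (own x; plus 8 mm side lips) x 228 (own y) mm. Floor 3 mm thick; walls and dividers 3 mm thick, tops 14 mm above the underside. Each compartment 78 (x) x 72 (y) mm inside, centres at own y = -75, 0, +75 mm, x = 0. Origin: centre of its underside. Fixed to the mat.
- tray_two: Grey kit tray with TWO equal compartments in a row along own y. Outside 84 (own x; plus 8 mm side lips) x 153 (own y) mm. Floor 3 mm thick; wall and divider tops 14 mm above the underside. Each compartment 78 (x) x 72 (y) mm inside, centres at own y = -37.5 and +37.5 mm, x = 0. Origin: centre of its underside. Fixed to the mat.
- solder_reel: Reel of solder wire standing on its white flange, diameter 54 mm, 40 mm tall, loose among the stock. Not part of a kit: stays where it is. Origin: centre of its underside; z up.
- tip_cleaner: Round black pot of brass wool for cleaning soldering tips, diameter 60 mm, 36 mm tall with wool to about 42 mm, loose among the stock. Not part of a kit: stays where it is. Origin: centre of its underside; z up.

How it is judged:
By the outcome, as a careful person would: the job done as asked, in the order asked, and still so for the second after the job is handed in, with the robot touching nothing.
It also fails if it takes over 104 s, if anything falls off the work surface, if the arm or the gripper's body presses on something with over 40 N, if the wrist force passes 120 N, or if a joint passes its speed limit or range.

## Working session

There is one attempt and no reset: what is moved stays moved. The work goes in short steps, each a Python script; the robot and the scene stay as the last script left them, time stands still between calls to the robot, and variables do not carry over. Pictures are saved under pics/ and viewed, at most 14 in all, crops included, and the job is handed in when it is done.

```bash
mkdir -p pics; ls; cat > h.py <<'E'
import numpy as np, cv2
from plant import robot
def cloud(p):
    z=p["z_map"].astype(float); K=np.array(p["intrinsics"]); E=np.array(p["extrinsics"])
    v,u=np.indices(z.shape)
    c=np.stack([(u-K[0,2])/K[0,0]*z,-(v-K[1,2])/K[1,1]*z,-z],-1)
    w=(c-E[:3,3])@E[:3,:3]
    w[z<=0]=np.nan
    return w
def save(p,n): cv2.imwrite(f"pics/{n}.png",p["color"][:,:,::-1])
NAMES="transformer heat_sink cap_stout cap_middle cap_slim choke tray_three tray_two solder_reel tip_cleaner".split()
E
python3 - <<'E'
from h import *
for n in ("top","side"):
    p=robot.camera(n); save(p,n+"0"); w=cloud(p)
    np.savez(n+"0.npz",w=w,color=p["color"])
    print(n,np.round(np.linalg.inv(p["extrinsics"])[:3,3],3), np.round(p["intrinsics"],1).tolist())
    for l in NAMES:
        for d in robot.recognise(l,p)[:3]:
            c,r=map(int,np.round(d["xy"])); print(l,c,r,round(d["confidence"],2),np.round(w[r,c],3))
print(robot.read_time(),robot.read_tcp_rot())
E
```

```text
pics
top [0.375 0.018 0.888] [[415.7, 0.0, 286.3], [0.0, 415.7, 212.6], [0.0, 0.0, 1.0]]
transformer 187 263 0.6 [0.423 0.219 0.047]
heat_sink 307 230 0.7 [ 0.523 -0.014  0.028]
heat_sink 370 231 0.2 [ 0.532 -0.14   0.056]
cap_stout 233 226 0.65 [0.508 0.137 0.055]
cap_middle 368 230 0.47 [ 0.533 -0.136  0.054]
cap_middle 405 279 0.29 [ 0.444 -0.217  0.055]
cap_slim 406 280 0.73 [ 0.442 -0.219  0.055]
choke 162 215 0.61 [0.515 0.288 0.043]
choke 256 164 0.32 [0.66  0.114 0.006]
tray_three 255 164 0.95 [0.659 0.116 0.009]
tray_two 384 186 0.97 [ 0.641 -0.169  0.019]
solder_reel 265 260 0.92 [0.449 0.064 0.043]
solder_reel 233 226 0.26 [0.508 0.137 0.055]
tip_cleaner 324 277 0.9 [ 0.429 -0.058  0.044]
side [ 0.429 -0.623  0.563] [[439.8, 0.0, 281.7], [0.0, 439.8, 203.8], [0.0, 0.0, 1.0]]
transformer 223 169 0.84 [0.427 0.206 0.041]
heat_sink 279 228 0.83 [ 0.519 -0.003  0.031]
cap_stout 266 189 0.92 [0.511 0.119 0.036]
cap_middle 223 172 0.68 [0.426 0.209 0.031]
cap_middle 300 280 0.66 [ 0.529 -0.153  0.047]
cap_slim 253 336 0.95 [ 0.444 -0.235  0.035]
choke 257 151 0.67 [0.516 0.336 0.002]
tray_three 334 199 0.8 [0.653 0.1   0.006]
tray_three 237 212 0.52 [0.445 0.044 0.043]
tray_two 371 299 0.86 [ 0.642 -0.175  0.005]
solder_reel 238 210 0.82 [0.447 0.052 0.042]
solder_reel 279 229 0.53 [ 0.519 -0.003  0.029]
tip_cleaner 237 263 0.83 [ 0.434 -0.088  0.038]
1.1 [ 3.14157996e+00 -1.23620919e-05  3.32786965e-01]
```

```bash
python3 - <<'E'
from h import *
a=cv2.imread("pics/top0.png")[110:310,120:440]; cv2.imwrite("pics/top0c.png",cv2.resize(a,(800,500),interpolation=cv2.INTER_CUBIC))
w=np.load("top0.npz")["w"]; h=np.load("side0.npz")["w"]
# height map objects from top view
xy={'transformer':(.423,.219),'heat_sink':(.523,-.012),'cap_stout':(.508,.137),'cap_middle':(.533,-.137),'cap_slim':(.442,-.219),'choke':(.515,.288),'reel':(.449,.064),'tip':(.429,-.058)}
print("mat z",np.nanmedian(w[300:330,200:400,2]))
for n,c in xy.items():
  for nm,W in(("top",w),("side",h)):
    z0=0.020
    m=(W[...,2]>z0)&(W[...,2]<.08)&(np.hypot(W[...,0]-c[0],W[...,1]-c[1])<.05)
    P=W[m]; top=np.nanmax(P[:,2]); 
    T=P[P[:,2]>np.percentile(P[:,2],90)-.008]
    r=cv2.minAreaRect(T[:,:2].astype(np.float32)*1000)
    print(n,nm,len(P),"zmax",round(np.percentile(P[:,2],97),3),"rect",np.round(r[0],1),np.round(r[1],1),round(r[2],1),"mean",np.round(T.mean(0)*1000,1))
E
```

```text
mat z 0.0030864097771985547
transformer top 474 zmax 0.051 rect [425.3 225.1] [48.2 38.8] 9.8 mean [424.9 225.1  47.9]
transformer side 380 zmax 0.049 rect [424.4 220.8] [47.9 36.3] 13.0 mean [423.9 220.   45.7]
heat_sink top 288 zmax 0.056 rect [524.4  -2.2] [26.  42.2] 84.9 mean [524.2  -2.4  53.5]
heat_sink side 406 zmax 0.054 rect [522.8  -2.5] [29.4 40.9] 81.9 mean [522.3  -4.6  50.6]
cap_stout top 339 zmax 0.058 rect [515.6 139.9] [37.9 36.9] 78.0 mean [515.5 139.6  54.5]
cap_stout side 391 zmax 0.054 rect [514.1 138.7] [37.7 39.2] 24.6 mean [513.6 135.4  52.1]
cap_middle top 208 zmax 0.058 rect [ 535.2 -139.3] [27.4 26.4] 3.9 mean [ 534.9 -138.9   54.8]
cap_middle side 439 zmax 0.055 rect [ 533.2 -141.2] [28.6 27.1] 78.1 mean [ 532.9 -143.7   52.1]
cap_slim top 140 zmax 0.058 rect [ 446.8 -223.4] [20.  18.5] 8.4 mean [ 446.1 -223.5   54.9]
cap_slim side 354 zmax 0.055 rect [ 444.  -225.8] [20.4 20.5] 60.0 mean [ 444.2 -227.5   52. ]
choke top 288 zmax 0.058 rect [516.2 293.3] [36.6 21.9] 12.2 mean [517.6 293.3  53.5]
choke side 236 zmax 0.055 rect [517.6 293.2] [36.3 25.3] 11.8 mean [516.  291.2  50.4]
reel top 563 zmax 0.047 rect [447.4  63.6] [51.9 52.7] 52.1 mean [447.1  63.9  44.3]
reel side 523 zmax 0.044 rect [445.2  62.8] [53.9 52.8] 48.0 mean [445.5  62.   42.4]
tip top 591 zmax 0.046 rect [431.6 -65.4] [50.1 50.8] 6.7 mean [431.9 -65.5  41.6]
tip side 758 zmax 0.043 rect [430.4 -68.7] [50.3 50.6] 20.8 mean [430.3 -70.9  39.4]
```

View pics/top0c.png

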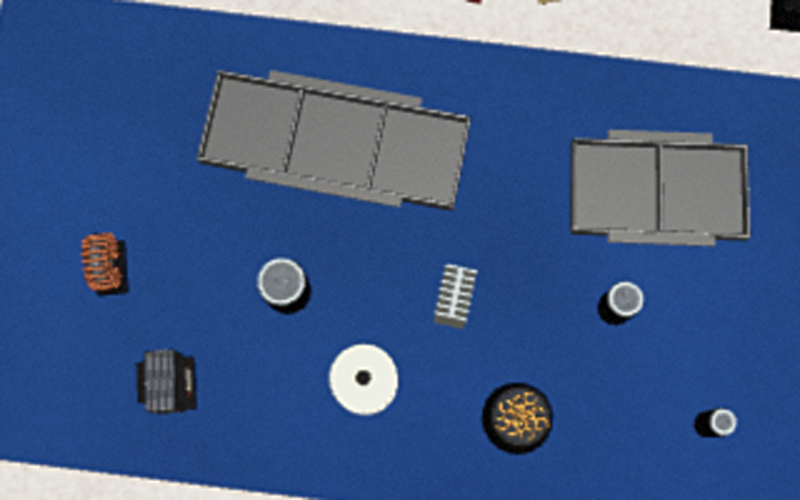

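View pics/side0.png

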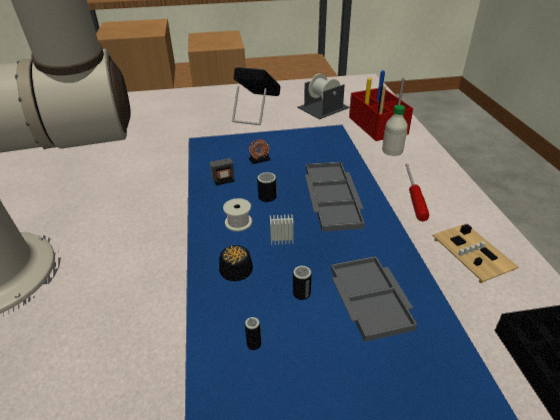

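```bash
python3 - <<'E'
from h import *
for nm in("top","side"):
  d=np.load(nm+"0.npz"); w=d["w"]; c=d["color"].astype(int)
  blue=(c[...,2]-c[...,0]>50)&(w[...,0]>.4)&(w[...,0]<.75)&(abs(w[...,1])<.3)
  print(nm,"mat z",np.round(np.nanmedian(w[blue][:,2]),4))
  for n,cx,cy,R in(("three",.659,.116,.14),("two",.641,-.169,.1)):
    g=(abs(c[...,2]-c[...,0])<30)&(np.hypot(w[...,0]-cx,w[...,1]-cy)<R)&(w[...,2]<.03)&(w[...,2]>-.01)
    P=w[g]; print(n,len(P),"z pct",np.round(np.percentile(P[:,2],[5,25,50,75,95]),4))
    A=np.float32(P[:,:2]*1000)
    r=cv2.minAreaRect(A); print("  all",np.round(r[0],1),np.round(r[1],1),round(r[2],1))
    # rotate, percentile-free extents of lips etc
    H=A[P[:,2]>np.percentile(P[:,2],50)+.006]
    if len(H)>20: r=cv2.minAreaRect(H); print("  high",len(H),np.round(r[0],1),np.round(r[1],1),round(r[2],1))
def both(p,a):
  out=[]
  for y in (a+90,a-90,a+270):
    q=robot.ik(p,[np.pi,0,np.radians(y)]); out.append((y,None if q is None else np.round(q,2).tolist()))
  return out
for n,p,a in(("tr",[.425,.223,.05],11),("hs",[.523,-.002,.05],-6),("cs",[.515,.139,.05],0),("ch",[.516,.293,.05],102),("sl",[.445,-.225,.05],0),("t3",[.66,.12,.05],-8),("t2",[.64,-.17,.05],0)): print(n,both(p,a))
E
```

```text
top mat z 0.0046
three 4990 z pct [0.0012 0.006  0.0077 0.0101 0.0193]
  all [701.2 115. ] [227.5 195.2] 86.2
  high 995 [654.6 118.1] [227.5 101.7] 86.2
two 2978 z pct [0.0057 0.0073 0.0087 0.0136 0.0199]
  all [ 644.4 -169. ] [101.8 152.8] 5.1
  high 715 [ 644.5 -169.2] [101.9 152.3] 5.1
side mat z 0.0026
three 3574 z pct [-0.0008  0.0047  0.0061  0.012   0.0172]
  all [659.  116.7] [230.9 279.5] 85.5
  high 886 [611.1 120.2] [230.  183.4] 85.4
two 4597 z pct [0.0041 0.0053 0.0063 0.0132 0.0171]
  all [ 621.8 -174. ] [148.5 158.7] 10.1
  high 1212 [ 620.1 -172.2] [147. 155.] 6.3
tr [(101, [0.23, 0.15, 2.0, -0.0, 0.99, 0.04]), (-79, None), (281, None)]
hs [(84, [-0.24, 0.25, 1.88, -0.0, 1.01, -0.13]), (-96, None), (264, None)]
cs [(90, [0.04, 0.28, 1.85, -0.0, 1.01, 0.04]), (-90, None), (270, None)]
ch [(192, [0.31, 0.41, 1.68, 0.0, 1.05, -1.47]), (12, [0.31, 0.41, 1.68, -0.0, 1.05, 1.67]), (372, [0.31, 0.41, 1.68, -0.0, 1.05, 1.67])]
sl [(90, [-0.71, 0.2, 1.95, 0.0, 0.99, -0.71]), (-90, [-0.71, 0.2, 1.95, -0.0, 0.99, 2.43]), (270, [-0.71, 0.2, 1.95, -0.0, 0.99, 2.43])]
t3 [(82, [0.0, 0.58, 1.43, -0.0, 1.12, 0.14]), (-98, None), (262, None)]
t2 [(90, [-0.44, 0.56, 1.46, 0.0, 1.12, -0.44]), (-90, [-0.44, 0.56, 1.46, -0.0, 1.12, 2.7]), (270, [-0.44, 0.56, 1.46, -0.0, 1.12, 2.7])]
```

```bash
cat >> h.py <<'E'
ZP=.0365; UP=.13
TR={"three":(.6546,.1175,np.radians(-3.8)),"two":(.6440,-.170,np.radians(5.1))}
def slot(t,y):
    x0,y0,a=TR[t]; return np.array([x0-y*np.sin(a),y0+y*np.cos(a)]),a
def yaw(a): return [np.pi,0,a+np.pi/2]   # closing line at world angle a
def pick(x,y,deg,width,grip,op=.018):
    o=yaw(np.radians(deg))
    robot.move_ptp([x,y,UP],o); robot.move_gripper(width+op)
    robot.move_l([x,y,ZP+.02],.15); s=robot.move_l([x,y,ZP],.06,f_stop=8)
    robot.move_gripper(width-.006,f_grip=grip)
    print("pick stop",s,"opening",round(robot.read_opening(),4),"F",np.round(robot.read_finger_force(),1),"z",np.round(robot.read_position(),4))
    robot.move_l([x,y,UP],.15)
    print("lifted",round(robot.read_opening(),4),"w",np.round(robot.read_wrist_force(),2),"t",robot.read_time())
def place(t,y,width,off=0):
    p,a=slot(t,y)
    robot.move_ptp([*p,UP],yaw(a))
    robot.move_l([*p,ZP+.012],.15)
    s=robot.move_l([*p,ZP+.0015],.025,f_stop=2.5)
    print("place stop",s,"z",round(robot.read_position()[2],4),"open",round(robot.read_opening(),4),"w",np.round(robot.read_wrist_force(),2))
    robot.move_gripper(width+.014)
    robot.move_l([*p,UP],.15); print("t",robot.read_time())
E
python3 - <<'E'
from h import *
pick(.425,.2235,11,.048,30)
place("three",75,.048) if False else place("three",.075,.048)
p=robot.camera("top"); save(p,"top1"); q=robot.camera("side"); save(q,"side1")
a=[cv2.resize(cv2.imread("pics/top1.png")[110:310,120:440],(480,300)),cv2.resize(cv2.imread("pics/side1.png")[120:320,170:490],(480,300))]
cv2.imwrite("pics/c1.png",np.vstack(a))
E
```

```text
pick stop False opening 0.0477 F 30.0 z [0.4252 0.2236 0.0368]
lifted 0.0475 w [-0.7  -0.55 -2.92] t 6.8167
place stop True z 0.0397 open 0.0478 w [1.03 0.92 4.2 ]
t 10.0333
```

View pics/c1.png

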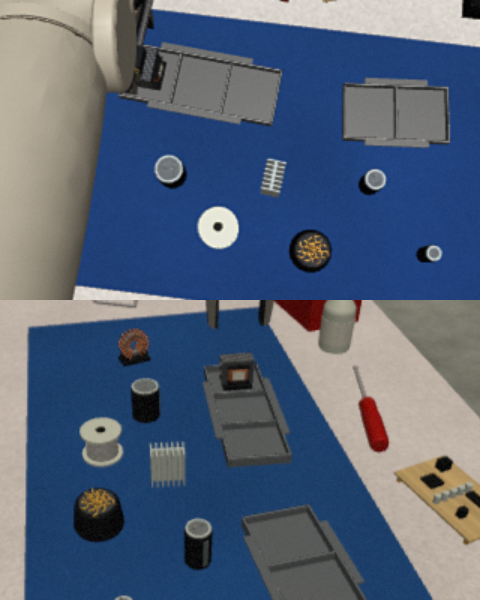

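The transformer now stands upright in the far compartment (lower panel, about 237,372), and the rest of the stock hasn't moved. Next are the heat sink and the stout can.

```bash
sed -i 's/,.025,f_stop=2.5/,.015,f_stop=2/' h.py; python3 - <<'E'
from h import *
pick(.5238,-.0025,-6,.042,20)
place("three",-.075,.042)
pick(.5150,.1390,0,.040,18)
place("three",0,.040)
robot.move_ptp([.516,.293,.2],yaw(np.radians(102)))
p=robot.camera("side"); save(p,"side2")
cv2.imwrite("pics/c2.png",cv2.resize(cv2.imread("pics/side2.png")[120:360,180:460],(700,600)))
E
```

```text
pick stop False opening 0.0418 F 20.0 z [ 0.524  -0.0025  0.0368]
lifted 0.0418 w [-0.44  0.38 -1.28] t 13.625
place stop True z 0.0398 open 0.042 w [-0.92  0.28  3.87]
t 16.6583
pick stop False opening 0.0394 F 18.0 z [0.5153 0.139  0.0368]
lifted 0.0391 w [-0.53 -0.94 -0.9 ] t 19.9167
place stop True z 0.0398 open 0.0396 w [-0.27 -0.05  3.99]
t 22.9833
```

View pics/c2.png

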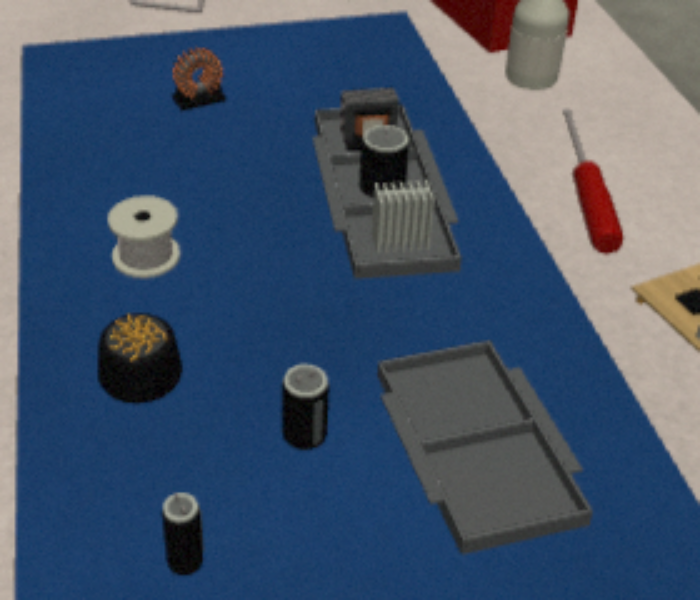

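The supply kit is in: heat sink, stout can and transformer all stand upright in tray three (around 405,215, 384,160 and 370,120), and the stock to be left alone hasn't moved. Next is the filter kit.

```bash
python3 - <<'E'
from h import *
pick(.5168,.2930,102,.022,20)
place("two",.0375,.022)
pick(.4455,-.2245,0,.022,12)
place("two",-.0375,.022)
robot.move_ptp([.3,-.45,.3],yaw(0))
for n in("top","side"):
    p=robot.camera(n); save(p,n+"3"); w=cloud(p); np.savez(n+"3.npz",w=w,color=p["color"])
    for k,t,y in(("transformer","three",.075),("cap_stout","three",0),("heat_sink","three",-.075),("choke","two",.0375),("cap_slim","two",-.0375)):
        c,_=slot(t,y); m=(w[...,2]>.035)&(w[...,2]<.08)&(np.hypot(w[...,0]-c[0],w[...,1]-c[1])<.04)
        if m.sum()<10: print(n,k,"hidden"); continue
        P=w[m]; T=P[P[:,2]>np.percentile(P[:,2],90)-.008]; r=cv2.minAreaRect(np.float32(T[:,:2]*1000))
        print(n,k,"slot",np.round(c*1000,1),"rect",np.round(r[0],1),np.round(r[1],1),round(r[2],1),"z95",round(np.percentile(P[:,2],95),4))
a=[cv2.resize(cv2.imread("pics/top3.png")[110:310,120:440],(480,300)),cv2.resize(cv2.imread("pics/side3.png")[120:345,170:530],(480,300))]
cv2.imwrite("pics/c3.png",np.vstack(a))
E
```

```text
pick stop False opening 0.0216 F 20.0 z [0.5171 0.2932 0.0369]
lifted 0.0222 w [-0.17 -0.68 -1.93] t 27.5
place stop True z 0.0399 open 0.0218 w [0.2  0.08 2.88]
t 31.5583
pick stop False opening 0.0214 F 12.0 z [ 0.4457 -0.2247  0.0368]
lifted 0.0214 w [-0.11  0.13 -0.  ] t 35.0083
place stop True z 0.0397 open 0.0215 w [-0.55  0.6   4.97]
t 38.275
top transformer slot [659.6 192.3] rect [661.6 194.8] [39.5 50. ] 87.6 z95 0.0546
top cap_stout slot [654.6 117.5] rect [654.9 117.9] [37.3 38.1] 75.7 z95 0.0604
top heat_sink slot [649.6  42.7] rect [650.3  42.7] [25.9 42.5] 87.6 z95 0.0594
top choke slot [ 640.7 -132.6] rect [ 641.3 -132.1] [21.3 33.3] 5.1 z95 0.061
top cap_slim slot [ 647.3 -207.4] rect [ 646.6 -206.5] [18.3 20.1] 3.3 z95 0.0603
side transformer slot [659.6 192.3] rect [659.5 191.7] [35.6 48.5] 85.6 z95 0.0515
side cap_stout slot [654.6 117.5] rect [653.4 118.2] [39.7 38.3] 87.2 z95 0.0574
side heat_sink slot [649.6  42.7] rect [648.9  41.9] [29.4 42.7] 85.7 z95 0.0563
side choke slot [ 640.7 -132.6] rect [ 639.5 -133.4] [21.4 34.3] 3.8 z95 0.0582
side cap_slim slot [ 647.3 -207.4] rect [ 645.1 -208.4] [20.4 20.4] 0.7 z95 0.0573
```

View pics/c3.png

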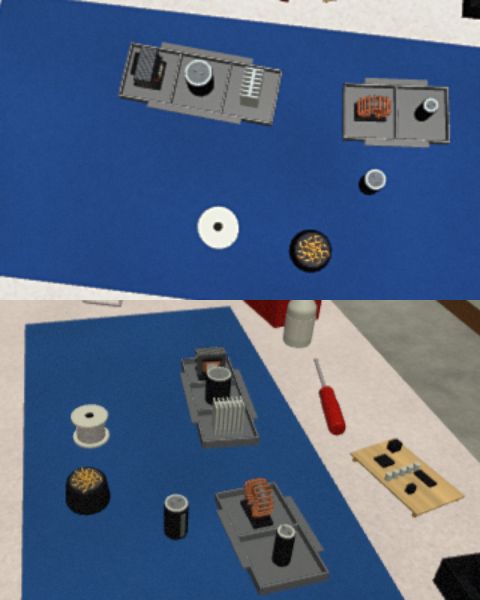

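The picture shows all five parts upright and centred in their compartments: transformer (150,68), stout can (200,77), heat sink (252,85), choke (374,105) and slim can (431,107). Measured centres are within about 3 mm of target and the heights are right. The reel, pot and middle can stand where they were.

```bash
python3 -c "
from h import *
print(robot.read_time(), robot.close_job())"
```

```text
the job is handed in; nothing more can be done
40.05 None
```

Both kits are complete and the job is handed in at 40 s: all five parts stand upright in their compartments, and the middle capacitor, solder reel and tip-cleaner pot were left where they stood.

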